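# Start the belt grinder in reverse for honing

## Robot

A 7-joint arm with a two-finger parallel gripper is mounted at the origin on the work surface. World frame = base frame: x ahead of the robot, y to its left, z up, the work surface at z = 0. Lengths are in m, angles in rad, forces in N, time in s.
With the tool pointing down it reaches from about 0.425 to 0.925 m from the base axis. Payload 6.8 kg.
Tool frame: the origin (TCP) lies between the finger pads; the fingertips stand 22 mm ahead of it and the grasp point (between the pads) lies 3 mm ahead of it (bot.tip_reach is the distance from the TCP to the fingertips, in m); z points along the fingers, x is the direction in which the jaws open and shut, and the axes are right-handed (so a half turn about z gives the same grasp; the last joint's range is limited). The gripper opens to 85 mm and grips with 20 to 120 N. Pads are 22 mm wide; open, the fingers measure 114 mm over their backs; the gripper's body (76 mm by 85 mm) begins 54 mm behind the grasp point. The pads swing forward as they close: fully open they stand 13 mm farther back than shut.
Start: joints at [1.152, 0.477, 0.022, 1.555, -0.011, 1.109, -0.083], TCP at [0.206, -0.643, 0.253] pointing down, gripper open.
Joint ranges: [-2.96, 2.96], [-0.34, 2.1], [-1.41, 1.46], [0.24, 2.44], [-1.37, 4.51], [0.17, 1.92], [-2.96, 2.96]. Speed limits (rad/s): [2.39, 2.39, 3.14, 3.14, 3.14, 3.14, 3.14].

## Interface

Orientations are given as a unit quaternion [w, x, y, z].
In Python, from station import bot gives the robot as it stands.
- The arm moves only by the tool step_arm, never from a script. Its argument "targets" is a list of rows, each a list of 5 numbers: the shift along the tool's x, y, z in mm, then the turn about the tool's z in degrees, then the closure, from 0 (fully open) to 1 (shut). In form: [[dx, dy, dz, spin, jaw], ...]. A call has 1 to 20 rows; each row is the pose to reach, as a shift and turn from the pose commanded when the call began, along the tool's axes at that moment; what a row does not reach only later rows make up. A row lasts 1/12 s, in which the tool goes at most 41.7 mm and 7.16 degrees, less where a joint would pass 70% of its speed; a pose out of reach is approached as far as the arm can. A call with a gripper value outside its range is refused whole. The fingers move at their own pace and stop on an object; "newtons" is the grip in N (left out, the last holds). Time passes only in rows, so rows that repeat a pose let the fingers close. It gives the time, the measured TCP pose, the force and the opening at its end, in the units of the state.
- bot.get_obs(): the state, without advancing time (a new reading comes with each control period).
- bot.read_camera(name): name is "scene" or "side" or "wrist"; returns a dict with "frame" (384x512x3 uint8, red, green, blue), "z_map" (384x512 float32, m along the optical axis (not along the pixel's ray), 0 where there is no reading), "fov_y" (degrees; the focal length in pixels is half the picture's height over the tangent of half this angle, whatever the lens; pixels are square), "cx", "cy" (the principal point, pixels), "distortion" ([k1, k2, p1, p2, k3] as OpenCV has them; the pictures are not rectified), "R" (3x3) and "t" (3): a world point X has camera coordinates R X + t. Camera axes: x right, y down, z forward; pixel columns grow to the right and rows downward; lengths in m; the calibration is good to about 2 mm. A picture is of the moment at which its call begins.
- bot.hand_in(): hands the job in, once; it reports no verdict.
The state is a dict: "t": time; "q": joint angles; "joint_vel": joint speeds; "joint_torque": joint torques, N m; "eef_pos": TCP position; "tool_rot": TCP orientation; "contact_force": force on the tool from outside, world axes, zero at the start; "torque": the same for the moment, N m; "gripper_width": opening from 0.0 (shut) to 1.0 (fully open).
Only numpy, scipy, OpenCV 4.12 (cv2) and the standard library are available. Lean on these libraries where they do the work, as an engineer would, in place of code of your own. Each camera call takes 0.05 s, during which the arm holds its last target.

## Task

The honing belt is on the grinder and has to run backwards, away from the knife's edge, so start it in reverse from the control box: with the mains still off press the raised far end of the black direction rocker right down, then press the raised far end of the red mains rocker right down, and then press the green start button right in, keep it there for a moment and let it come up again. Leave the red stop button alone and the speed dial turned down, and never start or change direction out of that order. This is all done by pressing with the fingertips: do not pick up or push the control box about, and leave everything else on the bench where it is.

Things in the scene. Friction and masses are not known exactly. Their poses are not given: they have to be found in the camera images.
- control_box: Cream desk-shaped control box, 180 mm deep (x), 240 wide (y), loose on rubber feet, about 2.4 kg. Origin: middle of the underside; x points away from the operator, y to his left. Grey panel slopes up along x by 0.19 rad: 57 mm high at the near edge, 74 in the middle, 92 at the far edge. Far row from the left: red rocker, black rocker, dial; near row: green button, red mushroom.
- direction (a joint): Direction rocker (black, white arrow marks, middle of the far row), rad. 0 = forward: far end stands up. 0.4 = reverse: far end pressed right down. Stiff: the far end takes 3 to 4 N all the way to the stop, and it stays where it is left.
- direction_far (a point): Top face of the black rocker's far half, on its centre line, 3 mm in from the far end; moves and tilts with it. Rocker 42 mm long up the slope, 26 wide, axle across its middle, 18 mm nearer the operator. Stands 14 mm above the panel in forward; pressed down, that half lies parallel to the panel, 7 mm above it, so the point sinks 7 mm square to the panel. Bezel 3 mm high.
- mains (a joint): Mains rocker (red with one white bar on its far half, left end of the far row), rad. 0 = off: far end stands up. 0.4 = on: far end pressed right down. As stiff as the direction rocker (3 to 4 N), and stays where it is left.
- mains_far (a point): Middle of the far half's top face of the red mains rocker, 3 mm in from the far end; same size, heights and travel as the direction rocker. The centre lines of the two rockers are 70 mm apart.
- start (a joint): Green start button, m: 0 = up, 0.005 = pressed right in. Springs back when let go; right in takes 5 N.
- start_top (a point): Centre of the top of the green start button (27 mm across, top 13 mm above the panel, steel collar 36 mm across and 4 mm high round it; near row, left). z of this frame is square to the sloping panel, pointing out; x points up the slope, away from the operator; y to the operator's left.
- stop (a joint): Red stop button, m: 0 = up, 0.005 = pressed right in. Not to be pressed.
- stop_top (a point): Centre of the top of the red mushroom stop button (34 mm across, top 21 mm above the panel), 80 mm to the right of the start button.
- dial (a joint): Speed dial, rad: 0 = turned right down, grows clockwise. Stays at 0.
- dial_top (a point): Centre of the top of the black speed dial (40 mm across at its foot, 29 mm at its top, 22 mm high; right end of the far row). The belt grinder (bolted down, 315 mm high) stands at the right side of the bench, its belt more than 300 mm to the right of the box's middle.
- knife: Knife with a brown handle and brass pins, lying flat, 230 mm long along its y and 18 mm high, in front of the box. Origin under the handle's blade end.
- file: Flat file with a wooden handle, lying behind the box, 310 mm long along its y, 24 mm high. Origin under it, about its middle.
- belt_cleaner: Tan rubber belt-cleaning stick, 130 mm long along its y, 36 mm square, lying in front of the box to the right. Origin under its middle.
- cup: Steel cooling cup, 68 mm across and 75 mm high, standing beside the box. Origin at its foot.
- wax_tin: Round brass tin with a green lid, 71 mm across, 36 mm high, beside the box. Origin at its foot.
- handle_block: Dark wooden handle block standing on end, 44 x 34 mm, 70 mm high, beside the box. Origin at its foot.
- wire_brush: Small wooden brush with brass bristles, 190 mm long along its x, 20 mm high, to the left of the box. Origin under its middle.

How it is judged:
By the outcome, as a careful person would: the job done as asked, in the order asked, and still so for the second after the job is handed in, with the robot touching nothing.
It also fails if it takes over 40 s, if anything falls off the work surface, if the arm or the gripper's body presses on something with over 40 N, if the wrist force passes 120 N, or if a joint passes its speed limit or range.

## Working session

There is one attempt and no reset: what is moved stays moved. The work goes in short steps, Python scripts to look and compute and a tool call to move; the robot and the scene stay as the last step left them, time stands still between calls to the robot, and variables do not carry over. Pictures are saved under pics/ and viewed, and the job is handed in when it is done.

Besides the shell and the picture viewer there is one more tool, called as name(argument=value, ...) on one line, values as JSON. step_arm: Moves the arm, as the interface text tells. Its arguments: {"type":"object","properties":{"targets":{"type":"array"},"newtons":{"type":"number"}},"required":["targets"]}

```bash
ls; mkdir -p pics; python3 - <<'E'
from station import bot
import cv2,numpy as np
o=bot.get_obs();print({k:np.round(v,3) for k,v in o.items()})
for n in ["scene","side","wrist"]:
    c=bot.read_camera(n);cv2.imwrite(f"pics/{n}0.png",c["frame"][:,:,::-1]);np.savez(f"{n}0.npz",**c)
    print(n,c["fov_y"],c["cx"],c["cy"],c["distortion"],-c["R"].T@c["t"])
E
```

```text
pics
{'t': np.float64(0.0), 'q': array([ 1.152,  0.478,  0.022,  1.556, -0.011,  1.109, -0.083]), 'joint_vel': array([ 0.001, -0.002,  0.001,  0.   ,  0.   , -0.   , -0.001]), 'joint_torque': array([ 0.0000e+00, -5.9645e+01,  1.6070e+00, -2.8120e+01,  1.2000e-02,
        9.0000e-03, -0.0000e+00]), 'eef_pos': array([ 0.206, -0.642,  0.252]), 'tool_rot': array([-0.   ,  0.808, -0.589, -0.001]), 'contact_force': array([ 0.405,  0.61 , -0.417]), 'torque': array([0.014, 0.049, 0.022]), 'gripper_width': np.float64(1.002)}
scene 52.928359744633255 258.78578065615545 196.1558109151831 [0.02686449 0.         0.         0.         0.        ] [1.24824104 0.23519538 0.7142929 ]
side 54.57936517190643 260.09847909943005 193.38360605451123 [-0.01815955  0.          0.          0.          0.        ] [0.30285065 0.69295345 0.6645781 ]
wrist 61.45191452233765 250.6359333115437 188.01955622273536 [-0.00620161  0.          0.          0.          0.        ] [ 0.28261833 -0.61775437  0.37362388]
```

View pics/scene0.png

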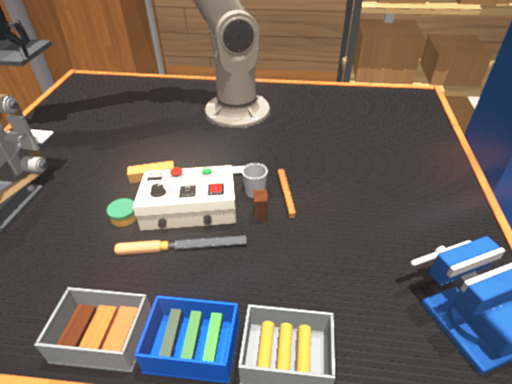

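View pics/side0.png

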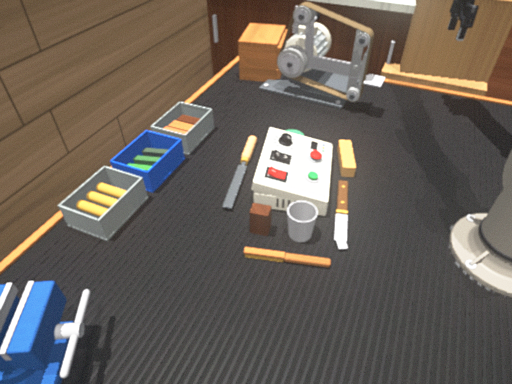

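View pics/wrist0.png

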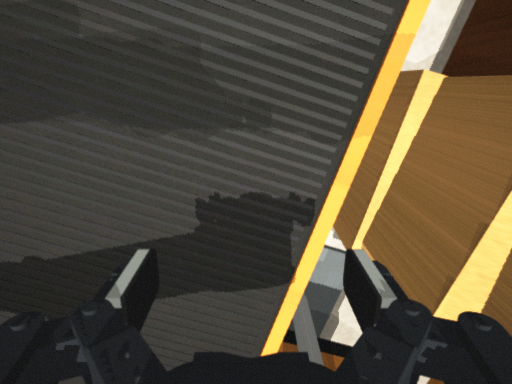

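The scene picture shows the box at about (185,195), with the red rocker at (216,188), black rocker at (188,190), green at (207,171) and mushroom at (177,171). The side view has red at (276,174) and green at (313,176). Next I'll locate these precisely.

```bash
cat > h.py <<'E'
import numpy as np,cv2
def K(c):
    f=192/np.tan(np.radians(c["fov_y"])/2); return np.array([[f,0,c["cx"]],[0,f,c["cy"]],[0,0,1.]])
def pts(c):
    k=K(c);g=np.stack(np.meshgrid(np.arange(512.),np.arange(384.)),-1).reshape(-1,1,2)
    n=cv2.undistortPoints(g,k,c["distortion"]).reshape(384,512,2)
    z=c["z_map"];P=np.dstack([n*z[...,None],z]);return (P-c["t"])@c["R"]
def pix(c,X): return cv2.projectPoints(np.atleast_2d(X).astype(float),cv2.Rodrigues(c["R"])[0],c["t"],K(c),c["distortion"])[0].reshape(-1,2)
E
python3 - <<'E'
import numpy as np,cv2
from h import *
for n,(x0,x1,y0,y1) in dict(scene=(110,300,150,240),side=(220,370,110,280)).items():
    c=dict(np.load(n+"0.npz"));P=pts(c);f=c["frame"]
    s=4 if n=="scene" else 3
    cv2.imwrite(f"pics/{n}0c.png",cv2.resize(f[y0:y1,x0:x1,::-1],None,fx=s,fy=s,interpolation=cv2.INTER_CUBIC))
    h=cv2.cvtColor(f,cv2.COLOR_RGB2HSV);H,S,V=[h[...,i].astype(int) for i in range(3)]
    w=np.zeros(H.shape,bool);w[y0:y1,x0:x1]=1
    for nm,m in dict(red=((H<6)|(H>174))&(S>170)&(V>120),green=(H>45)&(H<85)&(S>120)).items():
        k,l,st,ce=cv2.connectedComponentsWithStats((m&w).astype(np.uint8))
        for i in range(1,k):
            if st[i,4]>8: 
                q=P[l==i];print(n,nm,st[i],ce[i].round(1),np.median(q,0).round(4),q.min(0).round(3),q.max(0).round(3))
    # panel
    m=w&(S<50)&(V>120)&(P[...,2]>.05)&(P[...,2]<.1)
    q=P[m];print(n,"panel n",m.sum(),q.min(0).round(3),q.max(0).round(3))
    hi=P[(P[...,2]>.12)&(P[...,2]<.4)&(P[...,0]>.2)&(P[...,0]<1.2)&(abs(P[...,1])<.8)];print("high",np.percentile(hi,[1,99],axis=0).round(2))
E
```

```text
scene red [171 168  10   7  41] [176.  170.8] [ 0.4772 -0.0828  0.0853] [ 0.36  -0.118  0.   ] [ 0.491 -0.07   0.088]
scene red [210 185  12   6  53] [215.4 187.4] [0.5391 0.0378 0.0911] [0.521 0.023 0.084] [0.559 0.052 0.1  ]
scene green [203 169   8   5  27] [206.4 170.8] [ 0.4618 -0.0025  0.0788] [ 0.45  -0.014  0.076] [0.474 0.006 0.082]
scene panel n 4324 [ 0.406 -0.179  0.05 ] [0.633 0.155 0.1  ]
high [[ 0.2  -0.61  0.12]
 [ 0.84  0.62  0.35]]
side green [309 172   8   7  40] [312.5 175.2] [ 0.4586 -0.0008  0.0778] [ 0.303 -0.011  0.074] [0.468 0.693 0.665]
side panel n 4451 [ 0.403 -0.179  0.05 ] [0.626 0.157 0.099]
high [[ 0.21 -0.73  0.12]
 [ 0.92  0.62  0.33]]
```

View pics/scene0c.png

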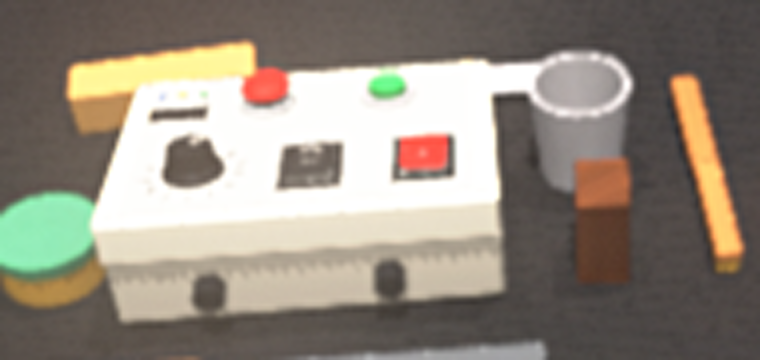

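View pics/side0c.png

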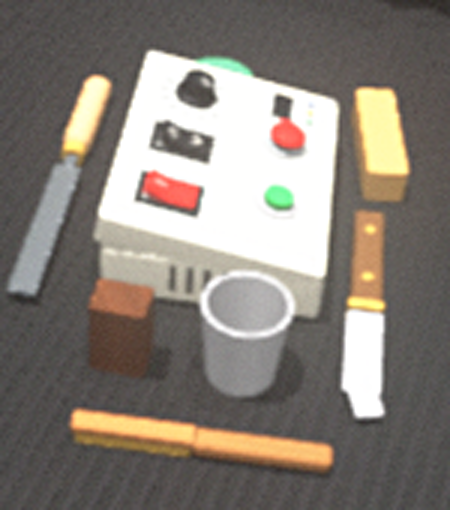

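```bash
python3 - <<'E'
import numpy as np
from h import *
from scipy.spatial.transform import Rotation as R
c=dict(np.load("side0.npz"));P=pts(c)
m=(P[...,2]>.06)&(P[...,2]<.5)&(P[...,0]>.15)&(P[...,0]<1.2)&(P[...,1]<-.2)&(P[...,1]>-.9)
q=P[m]
for y in np.arange(-.9,-.2,.05):
    a=q[(q[:,1]>=y)&(q[:,1]<y+.05)]
    if len(a)>5: print(round(y,2),np.percentile(a,[2,98],axis=0).round(2).tolist(),len(a))
print(R.from_quat([0,0.808,-0.589,-0.001],scalar_first=True).as_matrix().round(3))
E
```

```text
-0.8 [[0.8, -0.77, 0.1], [0.88, -0.75, 0.15]] 27
-0.75 [[0.24, -0.75, 0.12], [0.95, -0.7, 0.31]] 253
-0.7 [[0.21, -0.7, 0.11], [0.93, -0.65, 0.32]] 576
-0.65 [[0.19, -0.65, 0.12], [0.92, -0.6, 0.35]] 664
-0.6 [[0.18, -0.6, 0.06], [0.91, -0.55, 0.34]] 1633
-0.55 [[0.41, -0.55, 0.06], [0.91, -0.5, 0.31]] 2118
-0.5 [[0.4, -0.5, 0.07], [0.73, -0.46, 0.31]] 1971
[[ 0.306 -0.952 -0.002]
 [-0.952 -0.306  0.001]
 [-0.002  0.001 -1.   ]]
```

The box's yaw is about 0.19 rad. The grinder occupies x>0.40, y<-0.46, so I'll swing round it near the base and stop above the box with the jaws shut.

step_arm(targets=[[-198,-110,0,0,1],[-198,-110,0,0,1],[-198,-110,0,0,1],[-198,-110,0,0,1],[-198,-110,0,0,1],[-198,-110,0,0,1],[-295,-267,0,4,1],[-295,-267,0,4,1],[-295,-267,0,4,1],[-295,-267,0,4,1],[-295,-267,0,7,1],[-533,-438,0,7,1],[-533,-438,0,7,1],[-533,-438,0,7,1],[-533,-438,0,7,1],[-533,-438,0,7,1],[-533,-438,0,7,1],[-533,-438,0,7,1],[-533,-438,0,7,1],[-533,-438,0,7,1]])

```text
t: 1.82
eef_pos: [0.4608, 0.0015, 0.2533]
tool_rot: [-0.0, 0.772, -0.635, -0.0]
contact_force: [-0.0, -0.2, -0.6]
gripper_width: 0.0
```

```bash
python3 - <<'E'
from station import bot
import cv2,numpy as np
o=bot.get_obs();print({k:np.round(o[k],4) for k in ["t","eef_pos","tool_rot","contact_force","gripper_width"]})
for n in ["scene","wrist"]:
    c=bot.read_camera(n);cv2.imwrite(f"pics/{n}1.png",c["frame"][:,:,::-1]);np.savez(f"{n}1.npz",**c)
E
```

```text
{'t': np.float64(1.8167), 'eef_pos': array([0.4608, 0.0015, 0.2533]), 'tool_rot': array([-3.000e-04,  7.724e-01, -6.351e-01, -2.000e-04]), 'contact_force': array([-0.0393, -0.2319, -0.5823]), 'gripper_width': np.float64(0.0004)}
```

View pics/wrist1.png

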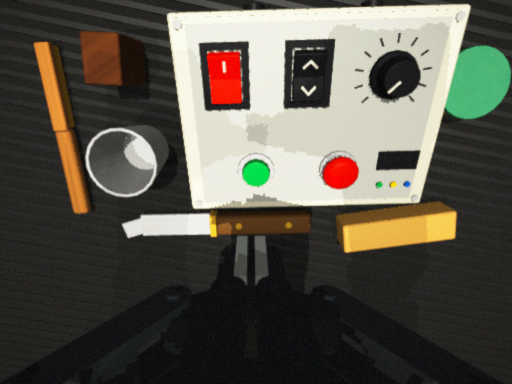

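View pics/scene1.png

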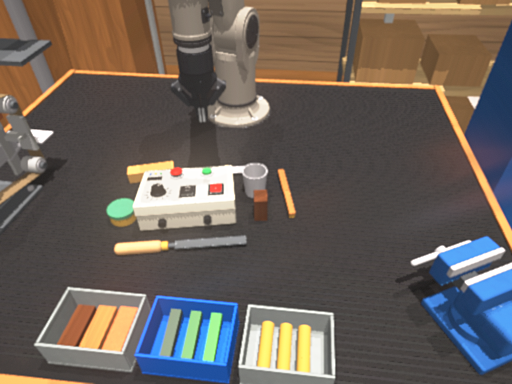

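The wrist view shows everything: red rocker (226,78), black rocker (309,78), green (256,173), mushroom (340,172). Measuring from it.

```bash
cat > m.py <<'E'
import numpy as np,cv2,sys
from h import *
c=dict(np.load(sys.argv[1]));P=pts(c);f=c["frame"]
h=cv2.cvtColor(f,cv2.COLOR_RGB2HSV);H,S,V=[h[...,i].astype(int) for i in range(3)]
cre=(S<60)&(V>110)&(P[...,2]>.05)&(P[...,2]<.11)
w=np.zeros(H.shape,np.uint8);w[15:200,185:450]=1
q=P[cre&(w>0)]
A=np.c_[q[:,:2],np.ones(len(q))]
for _ in range(6):
    k,*_r=np.linalg.lstsq(A,q[:,2],rcond=None);r=q[:,2]-A@k;g=abs(r)<.002+2*0;A=A[g];q=q[g]
print("plane",k.round(4),"slope",np.hypot(*k[:2]).round(4),"yaw",np.arctan2(k[1],k[0]).round(4),"rms",r.std())
n=np.array([-k[0],-k[1],1]);n/=np.linalg.norm(n)
def ray(uv,hh):  # onto plane offset hh
    d=cv2.undistortPoints(np.array(uv,float).reshape(-1,1,2),K(c),c["distortion"]).reshape(-1,2)
    d=np.c_[d,np.ones(len(d))]@c["R"];o=-c["R"].T@c["t"]
    p0=np.array([0,0,k[2]])+n*hh
    return o+d*(((p0-o)@n)/(d@n))[:,None]
def comp(m,lo=60):
    kk,l,st,ce=cv2.connectedComponentsWithStats(m.astype(np.uint8))
    return [(l==i,st[i],ce[i]) for i in range(1,kk) if st[i,4]>lo]
inb=cv2.dilate(w,None)>0
for nm,m,hh in (("red",((H<6)|(H>174))&(S>150)&(V>90),.013),("green",(H>45)&(H<85)&(S>120),.013),("dark",(V<75),.003)):
    for mm,st,ce in comp(m&inb):
        rc=cv2.minAreaRect(np.argwhere(mm)[:,::-1].astype(np.float32))
        print(nm,st,"rect",np.round(rc[0],1),np.round(rc[1],1),"ray",ray(rc[0],hh).round(4),"depthmed",np.median(P[mm],0).round(4))
        if nm=="dark": print(ray(cv2.boxPoints(rc),.003).round(4).tolist())
E
python3 m.py wrist1.npz
```

```text
plane [ 0.186   0.0422 -0.0184] slope 0.1908 yaw 0.2232 rms 0.0007344417960287486
red [ 206   51   36   53 1614] rect [223.7  77.3] [52.7 33.7] ray [[0.5382 0.0369 0.0965]] depthmed [0.5381 0.0362 0.0901]
red [323 157  36  32 892] rect [340.5 172.5] [31. 35.] ray [[ 0.4749 -0.0841  0.0796]] depthmed [ 0.4764 -0.0816  0.0854]
green [445  88   6  28  96] rect [447.5 101.5] [27.  5.] ray [[ 0.555  -0.1521  0.0917]] depthmed [ 0.5549 -0.1865  0.0362]
green [243 159  27  27 567] rect [256. 172.] [26. 26.] ray [[ 0.4605 -0.0055  0.0803]] depthmed [ 0.4595 -0.0053  0.0789]
dark [ 284   39   51   69 2759] rect [309.  73.] [48.8 69. ] ray [[ 0.5551 -0.032   0.0866]] depthmed [ 0.5543 -0.0311  0.0887]
[[0.5237, -0.018, 0.0813], [0.5768, -0.0061, 0.0917], [0.5836, -0.0447, 0.0913], [0.531, -0.0606, 0.0809]]
dark [ 200   42   50   68 1222] rect [224.5  75.6] [66.5 47.4] ray [[0.5396 0.0373 0.0866]] depthmed [0.5423 0.0373 0.0865]
[[0.5602, 0.0606, 0.0914], [0.5686, 0.0235, 0.0914], [0.5171, 0.0117, 0.0813], [0.5078, 0.0526, 0.0813]]
dark [ 369   50   53   50 1850] rect [393.3  75.1] [46.1 51.4] 
[... 157 characters left out ...]
-0.1021, 0.0807]]
dark [ 421  109   30   92 1649] rect [435.5 154.5] [91. 29.] ray [[ 0.5076 -0.1709  0.0719]] depthmed [ 0.4844 -0.2232  0.0008]
[[0.5451, -0.1381, 0.0802], [0.55, -0.1636, 0.0801], [0.4642, -0.209, 0.0622], [0.4586, -0.1794, 0.0624]]
dark [376 151  44  19 703] rect [397.5 159.8] [17.7 43.6] ray [[ 0.4957 -0.1373  0.0711]] depthmed [ 0.4955 -0.1381  0.0692]
[[0.4994, -0.1133, 0.0728], [0.5087, -0.1534, 0.0728], [0.4919, -0.162, 0.0693], [0.4823, -0.1208, 0.0693]]
dark [184 152   7  49 186] rect [187. 176.] [48.  6.] ray [[0.4407 0.0596 0.0691]] depthmed [0.4075 0.0696 0.0011]
[[0.4651, 0.0647, 0.0739], [0.4662, 0.0591, 0.0739], [0.4142, 0.054, 0.064], [0.413, 0.0601, 0.064]]
```

Yaw is about 0.22 by both the plane fit and the rocker line. The estimated targets are direction_far (0.571,-0.028) and mains_far (0.555,0.041), with contact near tip z 0.102. Next I move over the black rocker's far end.

step_arm(targets=[[51,-100,0,0,1],[51,-100,0,0,1],[51,-100,0,0,1],[51,-100,40,0,1],[51,-100,80,0,1],[51,-100,105,0,1],[51,-100,115,0,1],[51,-100,115,0,1],[51,-100,115,0,1]])

```text
t: 2.67
eef_pos: [0.5685, -0.0337, 0.139]
tool_rot: [0.0, 0.77, -0.638, 0.0]
contact_force: [0.4, 1.2, 0.5]
gripper_width: -0.001
```

```bash
cat > look.py <<'E'
import sys
from station import bot
import cv2,numpy as np
from h import *
o=bot.get_obs();print(bot.tip_reach,{k:np.round(o[k],4) for k in ["t","eef_pos","tool_rot","contact_force","gripper_width"]})
T=sys.argv[1];ims=[]
for n,(x0,x1,y0,y1) in dict(scene=(120,260,140,245),side=(230,370,110,215)).items():
    c=bot.read_camera(n);np.savez(f"{n}{T}.npz",**c)
    ims.append(cv2.resize(c["frame"][y0:y1,x0:x1,::-1],(400,300),interpolation=cv2.INTER_CUBIC))
    tip=o["eef_pos"]-[0,0,.022];print(n,pix(c,tip).round(1))
c=bot.read_camera("wrist");np.savez(f"wrist{T}.npz",**c)
w=cv2.resize(c["frame"][:,:,::-1],(400,300))
cv2.imwrite(f"pics/all{T}.png",np.vstack([np.hstack(ims),np.hstack([w,w*0])]))
E
python3 look.py 2
```

```text
0.022 {'t': np.float64(2.6667), 'eef_pos': array([ 0.5685, -0.0337,  0.139 ]), 'tool_rot': array([ 1.00e-04,  7.70e-01, -6.38e-01,  3.00e-04]), 'contact_force': array([0.4261, 1.1601, 0.4703]), 'gripper_width': np.float64(-0.0006)}
scene [[182.8 184.9]]
side [[276.1 144.4]]
```

View pics/all2.png

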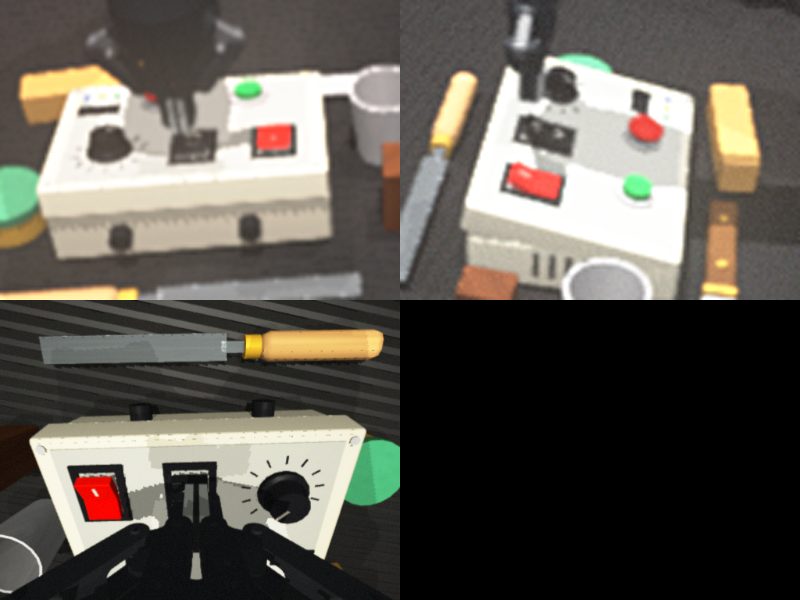

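The tip is over the black rocker, about 4 mm to its right. I'll correct that and start pressing down.

step_arm(targets=[[-4,0,4,0,1],[-4,0,8,0,1],[-4,0,11,0,1],[-4,0,13,0,1],[-4,0,15,0,1],[-4,0,16,0,1],[-4,0,17,0,1],[-4,0,17,0,1]])

```text
t: 3.48
eef_pos: [0.5676, -0.0287, 0.1213]
tool_rot: [0.0, 0.771, -0.637, -0.0]
contact_force: [0.1, -0.1, 0.9]
gripper_width: -0.0
```

```bash
python3 look.py 3
```

```text
0.022 {'t': np.float64(3.4833), 'eef_pos': array([ 0.5676, -0.0287,  0.1213]), 'tool_rot': array([ 0.    ,  0.7705, -0.6374, -0.    ]), 'contact_force': array([ 0.0667, -0.0692,  0.8663]), 'gripper_width': np.float64(-0.0003)}
scene [[186.  190.3]]
side [[275.5 151.3]]
```

View pics/all3.png

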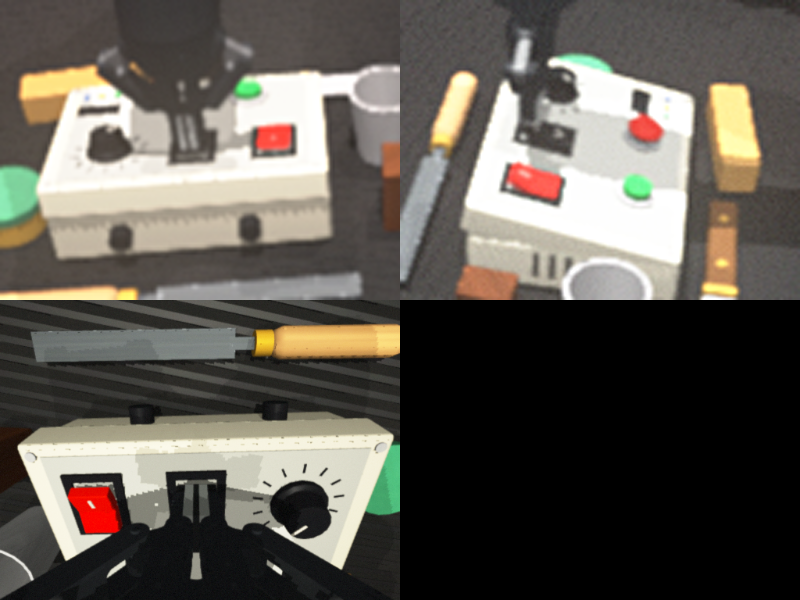

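The tip is centred on the rocker and about at contact. I'll continue gently.

step_arm(targets=[[0,0,1,0,1],[0,0,1,0,1],[0,0,2,0,1],[0,0,2,0,1]])

```text
t: 3.97
eef_pos: [0.5684, -0.0285, 0.1198]
tool_rot: [-0.001, 0.771, -0.637, 0.001]
contact_force: [1.0, 0.1, 3.9]
gripper_width: -0.003
```

step_arm(targets=[[0,0,1,0,1],[0,0,1,0,1],[0,0,2,0,1],[0,0,2,0,1]])

```text
t: 4.3
eef_pos: [0.5694, -0.0283, 0.1182]
tool_rot: [-0.001, 0.771, -0.637, 0.001]
contact_force: [3.3, 0.8, 4.8]
gripper_width: -0.003
```

step_arm(targets=[[0,0,1,0,1],[0,0,1,0,1],[0,0,2,0,1],[0,0,2,0,1]])

```text
t: 4.63
eef_pos: [0.5696, -0.0282, 0.1163]
tool_rot: [-0.002, 0.771, -0.637, 0.002]
contact_force: [3.2, 1.1, 5.1]
gripper_width: 0.0
```

step_arm(targets=[[0,0,1,0,1],[0,0,1,0,1],[0,0,2,0,1],[0,0,2,0,1]])

```text
t: 4.97
eef_pos: [0.5691, -0.0283, 0.1144]
tool_rot: [-0.001, 0.771, -0.637, 0.001]
contact_force: [3.3, 1.1, 7.3]
gripper_width: -0.0
```

step_arm(targets=[[0,0,1,0,1],[0,0,1,0,1],[0,0,2,0,1],[0,0,2,0,1]])

```text
t: 5.3
eef_pos: [0.5693, -0.0283, 0.1139]
tool_rot: [-0.001, 0.771, -0.637, 0.002]
contact_force: [-1.5, 1.1, 20.7]
gripper_width: -0.0
```

step_arm(targets=[[0,0,1,0,1],[0,0,1,0,1],[0,0,1,0,1]])

```text
t: 5.55
eef_pos: [0.5694, -0.0283, 0.1137]
tool_rot: [-0.001, 0.771, -0.637, 0.002]
contact_force: [-4.3, 1.7, 29.0]
gripper_width: -0.002
```

Force has climbed steeply to 29 N, so the rocker is on its stop. Lifting off to check.

step_arm(targets=[[0,0,-10,0,1],[0,0,-40,0,1],[0,0,-60,0,1],[0,0,-60,0,1],[0,60,-60,0,1],[0,60,-60,0,1],[0,60,-60,0,1]])

```text
t: 6.13
eef_pos: [0.5026, -0.0416, 0.1683]
tool_rot: [0.003, 0.77, -0.638, -0.002]
contact_force: [-0.4, -0.1, -0.6]
gripper_width: 0.004
```

```bash
python3 look.py 4; python3 - <<'E'
import cv2,numpy as np
c=np.load("wrist4.npz");cv2.imwrite("pics/w4.png",c["frame"][:,:,::-1])
E
python3 m.py wrist4.npz | head -8
```

```text
0.022 {'t': np.float64(6.1333), 'eef_pos': array([ 0.5026, -0.0416,  0.1683]), 'tool_rot': array([ 0.0033,  0.7701, -0.6379, -0.0025]), 'contact_force': array([-0.391 , -0.0658, -0.5597]), 'gripper_width': np.float64(0.0036)}
scene [[185.  158.5]]
side [[302.8 139.1]]
plane [ 0.1788  0.0423 -0.0144] slope 0.1837 yaw 0.2321 rms 0.0006563210614875574
green [437 116  14  58 445] rect [443.5 144.5] [57. 13.] ray [[ 0.5719 -0.1479  0.0948]] depthmed [ 0.5608 -0.1879  0.0366]
dark [ 184   14  267   35 7855] rect [317.  31.] [ 34. 266.] ray [[ 0.6182 -0.0559  0.0969]] depthmed [ 0.6348 -0.0673  0.0009]
[[0.6127, 0.0159, 0.0989], [0.6395, -0.1236, 0.0978], [0.6242, -0.1315, 0.0947], [0.5963, 0.0144, 0.0959]]
dark [ 217   91   67   85 4809] rect [251.  133.1] [83.2 66.1] ray [[ 0.5555 -0.0312  0.0867]] depthmed [ 0.5567 -0.0311  0.0902]
[[0.5761, -0.0068, 0.0914], [0.5843, -0.045, 0.0912], [0.5321, -0.059, 0.0813], [0.5228, -0.0155, 0.0815]]
dark [ 333  105   75   64 3214] rect [367.  139.3] [67.6 66.4] ray [[ 0.5653 -0.1046  0.0853]] depthmed [ 0.5685 -0.0977  0.102 ]
[[0.5705, -0.0736, 0.0876], [0.5932, -0.1042, 0.0903], [0.5597, -0.1374, 0.0829], [0.5331, -0.1051, 0.0796]]
```

View pics/all4.png

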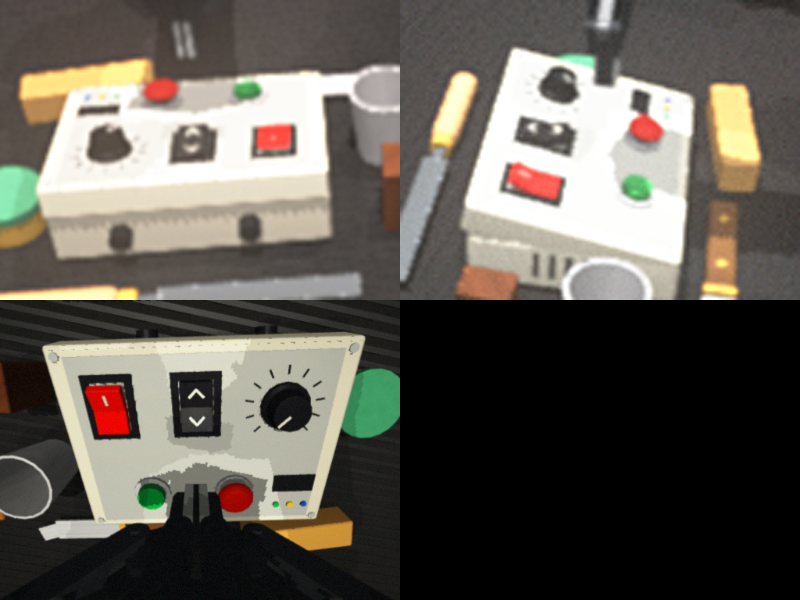

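View pics/w4.png

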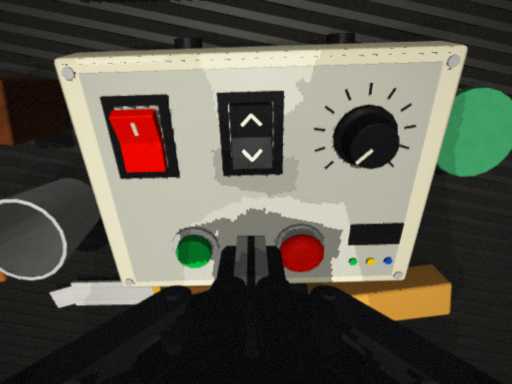

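The wrist picture shows the black rocker (250,133) with its near half now raised and its far half down. The box is unmoved. I'll check the heights by depth and work out the mains move.

```bash
cat > prof.py <<'E'
import sys,numpy as np
from h import *
c=dict(np.load(sys.argv[1]));P=pts(c)
k=np.array([.186,.0422,-.0184]);n=np.array([-k[0],-k[1],1])/np.sqrt(1+k[0]**2+k[1]**2)
yaw=.22;ux=np.array([np.cos(yaw),np.sin(yaw)]);uy=np.array([-ux[1],ux[0]])
hh=P@n-k[2]*n[2]
for nm,c0 in (("dir",(.5553,-.0316)),("mains",(.5397,.0372))):
    d=P[...,:2]-c0;a=d@ux;b=d@uy
    print(nm,[(x,round(1e3*np.median(hh[(abs(a-x/1e3)<.002)&(abs(b)<.006)]),1)) for x in range(-20,33,4)])
E
python3 prof.py wrist4.npz
python3 - <<'E'
import numpy as np
t=2*np.arctan2(-.6379,.7701);x=np.array([np.cos(t),np.sin(t)]);y=np.array([np.sin(t),-np.cos(t)])
p=np.array([.5026,-.0416])
for T in ((.5535,.0405),(.4605,-.0045)): d=np.array(T)-p;print((d@x*1e3).round(1),(d@y*1e3).round(1))
print(x,y)
E
```

```text
dir [(-20, np.float64(13.4)), (-16, np.float64(12.2)), (-12, np.float64(10.6)), (-8, np.float64(8.7)), (-4, np.float64(7.1)), (0, np.float64(6.3)), (4, np.float64(6.4)), (8, np.float64(6.6)), (12, np.float64(6.2)), (16, np.float64(6.2)), (20, np.float64(2.3)), (24, np.float64(2.0)), (28, np.float64(0.2)), (32, np.float64(197.3))]
mains [(-20, np.float64(7.2)), (-16, np.float64(6.8)), (-12, np.float64(6.7)), (-8, np.float64(6.5)), (-4, np.float64(6.5)), (0, np.float64(7.6)), (4, np.float64(9.3)), (8, np.float64(11.0)), (12, np.float64(12.5)), (16, np.float64(10.2)), (20, np.float64(1.9)), (24, np.float64(2.3)), (28, np.float64(0.1)), (32, np.float64(0.2))]
-71.2 -65.3
-44.3 34.5
[ 0.18614311 -0.98252264] [-0.98252264 -0.18614311]
```

The direction rocker's far half lies flat at 6–6.5 mm above the panel (14 → 7), so it is right down. The mains far end is still up. Going over the mains far end.

step_arm(targets=[[-35,-30,0,0,1],[-71,-65,0,0,1],[-71,-65,0,0,1],[-71,-65,15,0,1],[-71,-65,30,0,1],[-71,-65,30,0,1],[-71,-65,30,0,1]])

```text
t: 6.87
eef_pos: [0.5589, 0.0423, 0.1393]
tool_rot: [0.001, 0.771, -0.637, -0.001]
contact_force: [-0.3, -0.1, 0.5]
gripper_width: -0.001
```

```bash
python3 look.py 5
```

```text
0.022 {'t': np.float64(6.8667), 'eef_pos': array([0.5589, 0.0423, 0.1393]), 'tool_rot': array([ 7.000e-04,  7.707e-01, -6.372e-01, -1.000e-03]), 'contact_force': array([-0.3402, -0.1406,  0.5087]), 'gripper_width': np.float64(-0.0011)}
scene [[214.8 184.4]]
side [[268.2 162.4]]
```

View pics/all5.png

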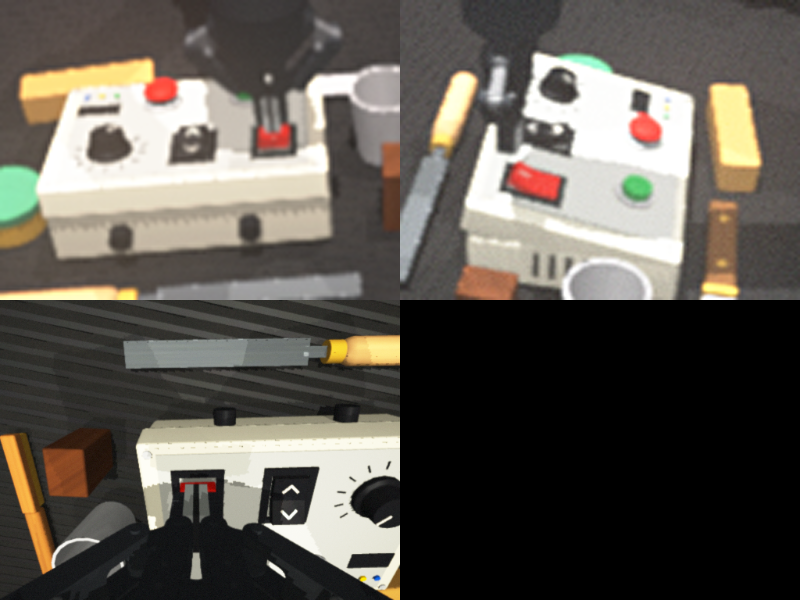

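The tip is centred over the red rocker and about 5 mm too far out. I'll correct that and press the same way.

step_arm(targets=[[0,5,4,0,1],[0,5,8,0,1],[0,5,11,0,1],[0,5,13,0,1],[0,5,15,0,1],[0,5,16,0,1],[0,5,17,0,1],[0,5,18,0,1],[0,5,19,0,1],[0,5,19,0,1]])

```text
t: 7.85
eef_pos: [0.5543, 0.0411, 0.1213]
tool_rot: [-0.0, 0.771, -0.637, 0.0]
contact_force: [-0.4, -0.2, 0.8]
gripper_width: -0.0
```

step_arm(targets=[[0,0,1,0,1],[0,0,1,0,1],[0,0,2,0,1],[0,0,2,0,1]])

```text
t: 8.18
eef_pos: [0.5551, 0.0413, 0.1198]
tool_rot: [-0.001, 0.771, -0.637, 0.001]
contact_force: [1.0, -0.1, 4.2]
gripper_width: 0.003
```

step_arm(targets=[[0,0,1,0,1],[0,0,1,0,1],[0,0,2,0,1],[0,0,2,0,1]])

```text
t: 8.52
eef_pos: [0.5561, 0.0415, 0.1182]
tool_rot: [-0.002, 0.771, -0.637, 0.001]
contact_force: [3.2, 0.7, 4.8]
gripper_width: -0.0
```

step_arm(targets=[[0,0,1,0,1],[0,0,1,0,1],[0,0,2,0,1],[0,0,2,0,1]])

```text
t: 8.85
eef_pos: [0.5564, 0.0416, 0.1164]
tool_rot: [-0.002, 0.771, -0.637, 0.001]
contact_force: [3.8, 0.4, 5.4]
gripper_width: 0.001
```

Same behaviour as before. Continuing to the stop.

step_arm(targets=[[0,0,1,0,1],[0,0,1,0,1],[0,0,2,0,1],[0,0,2,0,1]])

```text
t: 9.18
eef_pos: [0.5558, 0.0415, 0.1144]
tool_rot: [-0.001, 0.771, -0.637, 0.001]
contact_force: [3.3, 1.4, 7.9]
gripper_width: 0.001
```

step_arm(targets=[[0,0,1,0,1],[0,0,1,0,1],[0,0,2,0,1],[0,0,2,0,1]])

```text
t: 9.52
eef_pos: [0.556, 0.0415, 0.1138]
tool_rot: [-0.001, 0.771, -0.637, 0.001]
contact_force: [-1.8, -0.5, 22.4]
gripper_width: -0.002
```

step_arm(targets=[[0,0,1,0,1],[0,0,1,0,1],[0,0,1,0,1]])

```text
t: 9.77
eef_pos: [0.5561, 0.0416, 0.1136]
tool_rot: [-0.001, 0.771, -0.637, 0.002]
contact_force: [-3.9, -0.5, 28.1]
gripper_width: 0.0
```

step_arm(targets=[[0,0,-10,0,1],[0,0,-40,0,1],[0,0,-60,0,1],[0,0,-60,0,1],[27,102,-60,0,1],[27,102,-60,0,1],[27,102,-60,0,1],[27,102,-60,0,1],[27,102,-60,0,1]])

```text
t: 10.52
eef_pos: [0.4568, -0.0057, 0.1693]
tool_rot: [0.001, 0.77, -0.638, -0.001]
contact_force: [0.5, -0.8, -0.1]
gripper_width: 0.002
```

```bash
python3 look.py 6;python3 prof.py wrist6.npz; python3 - <<'E'
import cv2,numpy as np
c=np.load("wrist6.npz");cv2.imwrite("pics/w6.png",c["frame"][:,:,::-1])
E
```

```text
0.022 {'t': np.float64(10.5167), 'eef_pos': array([ 0.4568, -0.0057,  0.1693]), 'tool_rot': array([ 0.0014,  0.77  , -0.638 , -0.0008]), 'contact_force': array([ 0.5175, -0.7612, -0.1247]), 'gripper_width': np.float64(0.0016)}
scene [[203.3 148.4]]
side [[316.7 151.2]]
dir [(-20, np.float64(13.4)), (-16, np.float64(12.2)), (-12, np.float64(10.6)), (-8, np.float64(8.7)), (-4, np.float64(7.2)), (0, np.float64(6.3)), (4, np.float64(6.3)), (8, np.float64(6.5)), (12, np.float64(6.4)), (16, np.float64(6.2)), (20, np.float64(2.3)), (24, np.float64(2.1)), (28, np.float64(0.1)), (32, np.float64(0.0))]
mains [(-20, np.float64(13.5)), (-16, np.float64(12.1)), (-12, np.float64(10.5)), (-8, np.float64(8.8)), (-4, np.float64(7.4)), (0, np.float64(6.4)), (4, np.float64(6.3)), (8, np.float64(6.3)), (12, np.float64(6.4)), (16, np.float64(6.2)), (20, np.float64(2.3)), (24, np.float64(2.2)), (28, np.float64(0.1)), (32, np.float64(-0.0))]
```

View pics/all6.png

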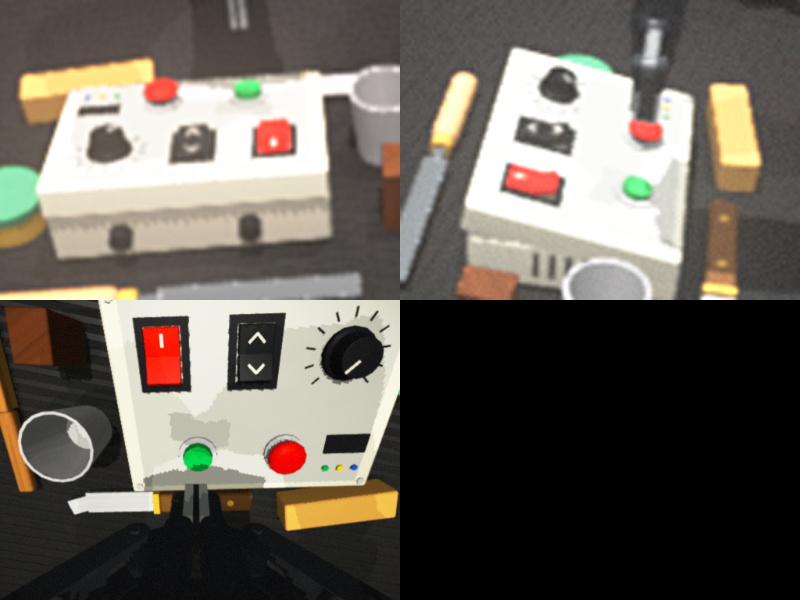

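View pics/w6.png

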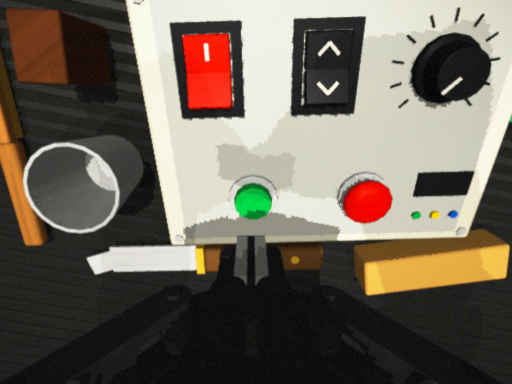

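Both rockers are down: their far halves are flat at about 6.3 mm and their near ends at 13.5 mm. The green button is at (253,200), directly ahead of the tips. Lowering over it.

step_arm(targets=[[0,-3,20,0,1],[0,-3,40,0,1],[0,-3,48,0,1],[0,-3,50,0,1],[0,-3,50,0,1],[0,-3,50,0,1]])

```text
t: 11.17
eef_pos: [0.4626, -0.0037, 0.1208]
tool_rot: [-0.0, 0.771, -0.637, 0.0]
contact_force: [-0.6, 0.4, 0.9]
gripper_width: -0.001
```

```bash
python3 look.py 7
```

```text
0.022 {'t': np.float64(11.1667), 'eef_pos': array([ 0.4626, -0.0037,  0.1208]), 'tool_rot': array([-3.000e-04,  7.707e-01, -6.372e-01,  2.000e-04]), 'contact_force': array([-0.6163,  0.4326,  0.9041]), 'gripper_width': np.float64(-0.0013)}
scene [[205.6 165. ]]
side [[312.1 167.3]]
```

View pics/all7.png

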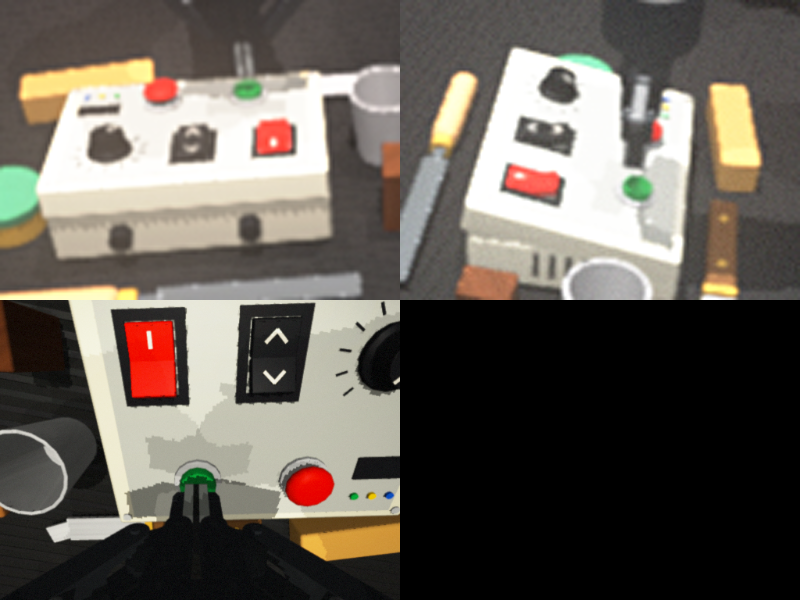

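step_arm(targets=[[1,3,5,0,1],[1,3,10,0,1],[1,3,13,0,1],[1,3,15,0,1],[1,3,16,0,1],[1,3,17,0,1],[1,3,17,0,1]])

```text
t: 11.9
eef_pos: [0.4593, -0.0055, 0.1031]
tool_rot: [0.0, 0.771, -0.637, -0.0]
contact_force: [-0.3, 0.5, -0.5]
gripper_width: -0.001
```

step_arm(targets=[[0,0,1,0,1],[0,0,2,0,1],[0,0,2,0,1]])

```text
t: 12.15
eef_pos: [0.4596, -0.0055, 0.1014]
tool_rot: [-0.0, 0.771, -0.637, 0.0]
contact_force: [1.4, -1.2, 1.6]
gripper_width: -0.001
```

step_arm(targets=[[0,0,1,0,1],[0,0,2,0,1],[0,0,2,0,1]])

```text
t: 12.4
eef_pos: [0.4599, -0.0054, 0.0995]
tool_rot: [-0.0, 0.771, -0.637, 0.0]
contact_force: [1.2, -0.2, 3.6]
gripper_width: 0.0
```

Contact began at about z 0.102. Continuing until the force shows the button bottomed.

step_arm(targets=[[0,0,1,0,1],[0,0,2,0,1],[0,0,2,0,1]])

```text
t: 12.65
eef_pos: [0.4601, -0.0053, 0.0976]
tool_rot: [-0.001, 0.771, -0.637, 0.001]
contact_force: [1.9, -0.6, 4.6]
gripper_width: -0.003
```

step_arm(targets=[[0,0,1,0,1],[0,0,2,0,1],[0,0,2,0,1]])

```text
t: 12.9
eef_pos: [0.4604, -0.0053, 0.0965]
tool_rot: [-0.001, 0.771, -0.637, 0.001]
contact_force: [-0.9, 0.2, 16.9]
gripper_width: -0.002
```

step_arm(targets=[[0,0,1,0,1],[0,0,2,0,1],[0,0,2,0,1]])

```text
t: 13.15
eef_pos: [0.4607, -0.0053, 0.0959]
tool_rot: [-0.0, 0.771, -0.637, 0.001]
contact_force: [-7.1, -0.1, 36.2]
gripper_width: -0.004
```

It has bottomed, with force well above 5 N. I'll ease off about 1 mm, hold, then release straight up.

step_arm(targets=[[0,0,-1,0,1],[0,0,-1,0,1],[0,0,-1,0,1],[0,0,-1,0,1],[0,0,-1,0,1],[0,0,-1,0,1]])

```text
t: 13.65
eef_pos: [0.4605, -0.0053, 0.0962]
tool_rot: [-0.001, 0.771, -0.637, 0.001]
contact_force: [-3.9, 0.7, 25.8]
gripper_width: -0.005
```

step_arm(targets=[[0,0,-5,0,1],[0,0,-10,0,1],[0,0,-30,0,1],[0,0,-70,0,1],[0,0,-100,0,1],[0,0,-120,0,1],[0,0,-120,0,1],[0,0,-120,0,1]])

```text
t: 14.32
eef_pos: [0.459, -0.0059, 0.2147]
tool_rot: [0.0, 0.77, -0.638, 0.0]
contact_force: [-0.0, 0.5, -0.6]
gripper_width: -0.003
```

```bash
python3 look.py 8;python3 prof.py wrist8.npz; python3 m.py wrist8.npz; python3 - <<'E'
import cv2,numpy as np
c=np.load("wrist8.npz");cv2.imwrite("pics/w8.png",c["frame"][:,:,::-1])
c=np.load("scene8.npz");cv2.imwrite("pics/s8.png",c["frame"][:,:,::-1])
E
```

```text
0.022 {'t': np.float64(14.3167), 'eef_pos': array([ 0.459 , -0.0059,  0.2147]), 'tool_rot': array([ 1.000e-04,  7.704e-01, -6.376e-01,  4.000e-04]), 'contact_force': array([-0.0235,  0.455 , -0.6421]), 'gripper_width': np.float64(-0.0026)}
scene [[201.1 133.7]]
side [[317.9 134.6]]
dir [(-20, np.float64(13.4)), (-16, np.float64(12.1)), (-12, np.float64(10.6)), (-8, np.float64(8.8)), (-4, np.float64(7.2)), (0, np.float64(6.2)), (4, np.float64(6.5)), (8, np.float64(6.5)), (12, np.float64(6.3)), (16, np.float64(6.3)), (20, np.float64(2.3)), (24, np.float64(2.0)), (28, np.float64(0.2)), (32, np.float64(0.0))]
mains [(-20, np.float64(13.3)), (-16, np.float64(12.0)), (-12, np.float64(10.4)), (-8, np.float64(8.8)), (-4, np.float64(7.3)), (0, np.float64(6.4)), (4, np.float64(6.4)), (8, np.float64(6.4)), (12, np.float64(6.5)), (16, np.float64(6.2)), (20, np.float64(2.5)), (24, np.float64(2.2)), (28, np.float64(0.1)), (32, np.float64(0.1))]
plane [ 0.1868  0.0427 -0.0187] slope 0.1917 yaw 0.2249 rms 0.0006768849441334643
red [ 193   39   41   63 2248] rect [213.   70.3] [63.  37.8] ray [[0.538
[... 759 characters left out ...]
]
dark [ 382   39   65   58 2646] rect [411.4  68.3] [54.6 62.2] ray [[ 0.5672 -0.1029  0.0859]] depthmed [ 0.5658 -0.0965  0.1017]
[[0.5683, -0.0719, 0.0874], [0.5921, -0.103, 0.0905], [0.566, -0.1349, 0.0843], [0.5394, -0.1028, 0.0807]]
dark [389 156  50  21 921] rect [413.5 166. ] [20. 49.] ray [[ 0.4959 -0.1374  0.0711]] depthmed [ 0.4956 -0.1379  0.0693]
[[0.5005, -0.1136, 0.073], [0.5081, -0.1536, 0.0727], [0.4911, -0.1622, 0.0691], [0.4833, -0.1208, 0.0695]]
dark [441 170  10  31 161] rect [445.5 185. ] [30.  9.] ray [[ 0.4843 -0.1727  0.0674]] depthmed [ 0.4649 -0.2217  0.0007]
[[0.4968, -0.162, 0.0702], [0.4982, -0.1696, 0.0702], [0.4712, -0.1839, 0.0645], [0.4697, -0.1759, 0.0646]]
```

View pics/w8.png

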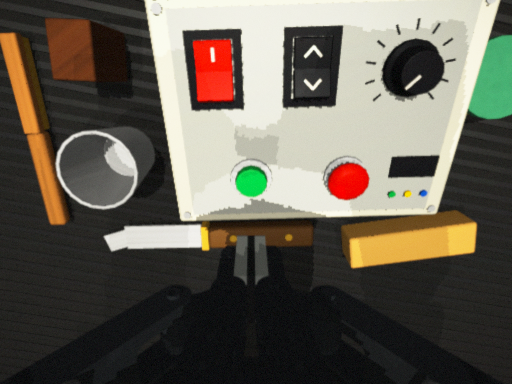

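View pics/s8.png

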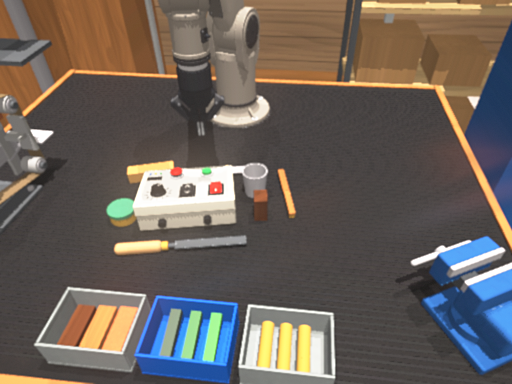

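Both rockers are still down, the green button is back up at its original height, and the box and the other items are where they were. The robot is clear, so I'm handing in.

```bash
python3 -c "
from station import bot
print(bot.hand_in())"
```

```text
the job is handed in; nothing more can be done
None
```

The grinder controls were set in the order you asked, using only the shut fingertips, and the job is handed in at about 14.4 s of the 40 s. I have no direct readout of the switches or the belt, so this rests on forces and camera depth.

- **Direction (black) rocker:** with the mains still off, I pressed the far end to its stop. It took about 5 N through the travel, then rose to 29 N at the stop.
- **Mains (red) rocker:** pressed to its stop the same way, ending at 28 N.
- **Start (green) button:** about 5 N near the end of its travel, then a steep rise to a 36 N peak at the bottom. I held it right in for about 0.6 s and let it up.

**Last checks**
- Both rockers' far halves lie parallel to the panel, at about 6.4 mm measured (7 mm expected, within camera bias).
- The green button is back at its original height, and the box moved less than 1 mm.
- The red stop button and the dial show no change in the images, and I never went onto either of them.
- The other items looked unmoved in the final pictures.
- The arm is clear, with its fingertips about 110 mm above the green button.

No check failed. The only disagreement was 2–5 mm between cameras on the green button's position, and I used the wrist camera's value.

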